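# Index the decorating wheel and set its brake

## Robot

A 6-joint arm with a two-finger parallel gripper is mounted at the origin on the work surface. World frame = base frame: x ahead of the robot, y to its left, z up, the work surface at z = 0. Lengths are in m, angles in rad, forces in N, time in s.
With the tool pointing down it reaches from about 0.275 to 0.725 m from the base axis. Payload 5.6 kg.
Tool frame: the origin (TCP) lies between the finger pads; the fingertips stand 22 mm ahead of it and the grasp point (between the pads) lies 3 mm ahead of it (tips_ahead is the distance from the TCP to the fingertips, in m); z points along the fingers, y is the line along which they close (so a half turn about z gives the same grasp; the last joint's range is limited). The gripper opens to 85 mm and grips with 20 to 120 N. Pads are 22 mm wide; open, the fingers measure 114 mm over their backs; the gripper's body (76 mm by 85 mm) begins 54 mm behind the grasp point. The pads swing forward as they close: fully open they stand 13 mm farther back than shut.
Start: joints at [-0.923, 0.255, 0.108, 0, -1.424, -0.285], TCP at [0.195, -0.514, 0.223] pointing down, gripper open.
Joint ranges: [-2.95, 2.95], [-1.21, 1.97], [-1.09, 1.5], [-2.87, 1.71], [-2.94, -0.07], [-3.05, 3.05]. Speed limits (rad/s): [2.57, 2.57, 3.14, 3.14, 3.14, 3.14].

## Interface

Orientations are given as a unit quaternion [w, x, y, z].
In Python, from station import get_state, camera, job_done, tips_ahead gives the robot as it stands.
- The arm moves only by the shell command python3 -m handwheel 'ROWS' [FORCE]. ROWS is JSON, a list of rows, each a list of 5 numbers: the shift along the tool's x, y, z in mm, then the turn about the tool's z in rad, then the gripper command: -1 is shut, 1 is fully open, values between are in proportion. In form: [[x, y, z, turn, fingers], ...]. A call has 1 to 20 rows; each row is the pose to reach, as a shift and turn from the pose commanded when the call began, along the tool's axes at that moment; what a row does not reach only later rows make up. A row lasts 1/10 s, in which the tool goes at most 50 mm and 8.59 degrees, less where a joint would pass 70% of its speed; a pose out of reach is approached as far as the arm can. A call with a gripper value outside its range is refused whole. The fingers move at their own pace and stop on an object; FORCE is the grip in N (left out, the last holds). Time passes only in rows, so rows that repeat a pose let the fingers close. It gives the time, the measured TCP pose, the force, the opening and the grip force at its end, in the units of the state.
- get_state(): the state, without advancing time (a new reading comes with each control period).
- camera(name): name is "scene" or "top"; returns a dict with "color" (480x640x3 uint8, red, green, blue), "fx", "fy", "cx", "cy" (pixels), "eye" and "attitude" of the camera in the world. Camera axes: x right, y up, looking along -z (the intrinsics and any distortion apply to the point x, -y, -z); pixel columns grow to the right and rows downward; lengths in m; the calibration is good to about 2 mm. A picture is of the moment at which its call begins. There is no depth.
- job_done(): hands the job in; it is judged then, once.
The state is a dict: "time": time; "q": joint angles; "dq": joint speeds; "effort": joint torques, N m; "position": TCP position; "eef_rot": TCP orientation; "wrist_force": force on the tool from outside, world axes, zero at the start; "wrist_torque": the same for the moment, N m; "opening": opening from 0.0 (shut) to 1.0 (fully open); "grasp_force": force on a finger pad.
Only numpy, scipy, OpenCV 4.12 (cv2) and the standard library are available. Lean on these libraries where they do the work, as an engineer would, in place of code of your own. Each camera call takes 0.05 s, during which the arm holds its last target. There are 200 camera calls.

## Task

The mug on the potter's decorating wheel has to be set for painting. Without touching the mug, gently push the wheel round by one of its blue pegs until the mug's handle points straight at the brass arrow on the stand; then push the red brake lever all the way over to its stop, towards the wheel. Leave the mug standing in the middle of the wheel and do not disturb the other pots and tools.

Things in the scene. Friction and masses are not known exactly. Their poses are not given: they have to be found in the camera images.
- stand: fixed iron stand of the decorating wheel. Origin: on the wheel's vertical axis, at bench height. Its -y axis points from there to the brass arrow, its +y to the brake side, z up; turned up to 0.35 rad either way. The turning head: a round aluminium plate 148 mm across, top 55 mm above the bench, with three spokes that each end in an upright blue peg.
- wheel (a joint): angle of the wheel's head about the stand's z axis, rad, counter-clockwise from above positive; turns freely both ways (many turns). Slightly stiff: about 0.6 N at a peg turns it, and it stops where it is left, without coasting.
- peg0 (a point): centre of the top of a blue peg: 16 mm in diameter, 110 mm from the wheel's axis; peg top 105 mm above the bench, spoke (8 mm thick) top 51 mm above it, so that 54 mm of peg stand free. At wheel angle 0 this peg lies along the stand's +x axis.
- peg1 (a point): the same for the second peg, 120 degrees counter-clockwise of peg0
- peg2 (a point): the same for the third peg, 240 degrees counter-clockwise of peg0
- mug: small speckled grey-white stoneware mug with a brown rim, loose in the middle of the wheel (within 3 mm) and turning with it: 76 mm wide, 75 mm tall (rim 130 mm above the bench), about 0.3 kg. Origin: centre of its underside, 55 mm above the bench. Its +y axis points out through its handle, z up. Not to be touched or lifted.
- mug_handle (a point): outer part of that mug's handle, 62 mm out from the mug's axis along its +y, 45 mm above its underside; the handle reaches to 67 mm from the axis
- arrow (a point): tip of the brass arrow fixed low on the stand, 125 mm from the wheel's axis along the stand's -y, 18 mm above the bench; the arrow, 70 mm long and 38 mm wide, points at the wheel's axis
- brake (a joint): brake lever's angle about brake_pivot's vertical axis, rad, counter-clockwise from above positive: 0 = off (swung away from the wheel), 1.2 = fully on, at its hard stop (swung towards the wheel). Starts near 0. About 1.2 N at its peg moves it; it stays where it is left. It is only a setting: it does not move the wheel.
- brake_peg (a point): centre of the top of the upright red peg at the end of the red lever: 16 mm in diameter, 70 mm from the pivot, top 82 mm above the bench, 34 mm of it free above the lever arm (40 to 48 mm above the bench). From the pivot the lever points along the stand's -x axis, turned 0.6 rad towards its +y when off, 0.6 rad towards its -y when on.
- brake_pivot (a point): brake lever's axis, on top of the grey brake box (50 x 50 mm, 38 mm tall) that is fixed to the stand; 48 mm above the bench, at x = 30 mm, y = 180 mm in the stand's frame
- grey_mug: bystander, leave alone: grey mug, 84 mm wide, 85 mm tall; origin at the centre of its underside, z up
- tumbler: bystander, leave alone: brown clay tumbler without handle, 68 mm wide, 80 mm tall; origin at the centre of its underside, z up
- glaze_jar: bystander, leave alone: closed glaze jar, 64 mm wide, 85 mm tall; origin at the centre of its underside, z up
- cream_bowl: bystander, leave alone: cream bowl, 100 mm wide, 45 mm tall; origin at the centre of its underside, z up
- brush: bystander, leave alone: brush lying flat, 180 mm long; origin at the centre of its underside, z up
- tall_mug: bystander, leave alone: tall grey-white mug, 84 mm wide, 100 mm tall; origin at the centre of its underside, z up
- wood_block: bystander, leave alone: wooden disc, 70 mm wide, 30 mm tall; origin at the centre of its underside, z up

How it is judged:
By the outcome, as a careful person would: the job done as asked, in the order asked, and still so for the second after the job is handed in, with the robot touching nothing.
It also fails if it takes over 67 s, if anything falls off the work surface, if the arm or the gripper's body presses on something with over 40 N, if the wrist force passes 120 N, or if a joint passes its speed limit or range.

## Working session

There is one attempt and no reset: what is moved stays moved. The work goes in short steps, Python scripts to look and compute and a shell command to move; the robot and the scene stay as the last step left them, time stands still between calls to the robot, and variables do not carry over. Pictures are saved under pics/ and viewed, at most 10 in all, crops included, and the job is handed in when it is done.

```bash
mkdir -p pics; ls
python3 - <<'E'
from station import *
import cv2
for n in("scene","top"):
    c=camera(n); cv2.imwrite(f"pics/{n}0.png",c["color"][:,:,::-1])
    print({k:v for k,v in c.items() if k!="color"})
s=get_state(); print(s, tips_ahead if not callable(tips_ahead) else tips_ahead())
E
```

```text
pics
{'fx': 438.8564885938085, 'fy': 438.8564885938085, 'cx': 325.79179414590675, 'cy': 239.7293900006437, 'eye': array([0.99334769, 0.80696319, 0.66523006]), 'attitude': array([0.20211461, 0.10250632, 0.47410548, 0.85080323])}
{'fx': 496.5713323420857, 'fy': 496.5713323420857, 'cx': 313.48851264550007, 'cy': 244.3547359570557, 'eye': array([ 0.5042531 , -0.01920554,  1.3352411 ]), 'attitude': array([ 0.7093748 ,  0.03050834, -0.01183548, -0.70407142])}
{'time': 0.1, 'q': array([-9.23381050e-01,  2.55685827e-01,  1.07124596e-01, -4.03113046e-04,
       -1.42392320e+00, -2.84619439e-01]), 'dq': array([ 1.77128015e-03, -2.76077454e-03,  3.29972742e-03,  2.59249881e-03,
       -3.58521627e-04,  6.24111605e-05]), 'effort': array([-2.39029156e-03, -3.87602592e+01,  2.38475204e+01,  5.37797302e+00,
       -3.77554010e-03, -1.30226906e-05]), 'position': array([ 0.19507495, -0.51374443,  0.22238652]), 'eef_rot': array([-2.01157329e-04, -1.80375485e-01,  9.83597444e-01,  8.43626706e-04]), 'wrist_force': array([ 0.25785326, -0.0285372 ,  0.64992898]), 'wrist_torque': array([-0.0036786 , -0.00176446, -0.0451795 ]), 'grasp_force': 0.0, 'opening': 0.9985236106252549} 0.022
```

View pics/top0.png

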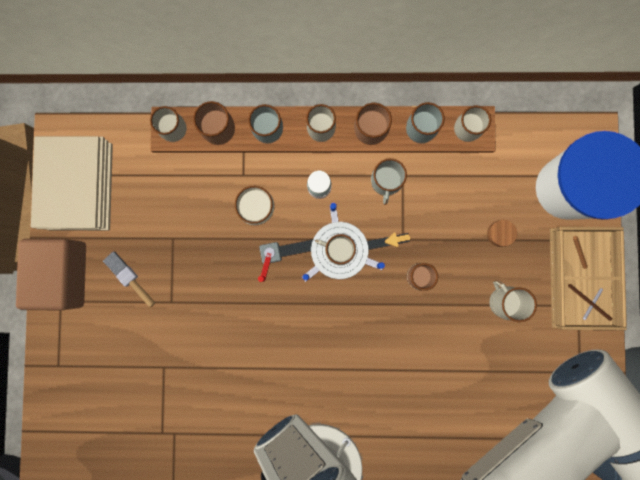

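View pics/scene0.png

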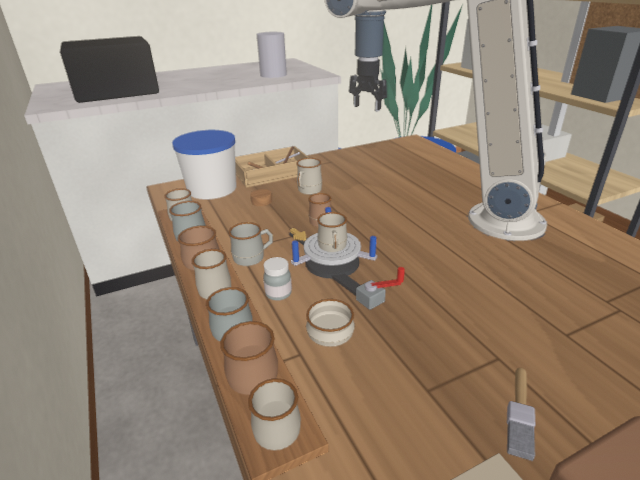

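The top view shows the wheel at (340,249), with pegs at (333,207), (381,266) and (306,277). The mug handle is at about (320,243), opposite the arrow tip at (386,241), and the red peg is at about (262,278). Next I'll locate these in world coordinates.

```bash
cat > h.py <<'E'
import numpy as np, cv2
from station import camera, get_state
from scipy.spatial.transform import Rotation as R
def ray(c,u,v):
    w,x,y,z=c["attitude"]; d=np.array([(u-c["cx"])/c["fx"],-(v-c["cy"])/c["fy"],-1])
    return R.from_quat([x,y,z,w]).apply(d)
def onz(c,u,v,z):
    d=ray(c,u,v); return c["eye"]+d*(z-c["eye"][2])/d[2]
def blobs(c,lo,hi,roi,amin=8):
    hsv=cv2.cvtColor(c["color"],cv2.COLOR_RGB2HSV); m=cv2.inRange(hsv,lo,hi)
    k=np.zeros_like(m); x0,y0,x1,y1=roi; k[y0:y1,x0:x1]=m[y0:y1,x0:x1]
    n,l,s,ce=cv2.connectedComponentsWithStats(k)
    return [(ce[i],s[i]) for i in range(1,n) if s[i,4]>=amin]
E
python3 - <<'E'
from h import *
c=camera("top"); roi=(240,190,420,300)
print("blue");
for ce,s in blobs(c,(108,130,60),(130,255,255),roi): print(ce.round(1),s,onz(c,*ce,.1).round(4))
print("red")
for ce,s in blobs(c,(0,190,80),(4,255,255),roi)+blobs(c,(174,190,80),(180,255,255),roi): print(ce.round(1),s,onz(c,*ce,.05).round(4))
print("brass")
for ce,s in blobs(c,(15,120,150),(28,255,255),roi): print(ce.round(1),s,onz(c,*ce,.018).round(4))
im=c["color"][190:300,240:420,::-1]; cv2.imwrite("pics/crop1.png",cv2.resize(im,None,fx=4.4,fy=4.4,interpolation=cv2.INTER_CUBIC))
E
```

```text
blue
[332.8 206.3] [331 203   5   7  28] [ 0.6739 -0.0338  0.1   ]
[380.2 265.1] [377 263   7   5  29] [ 0.5278 -0.152   0.1   ]
[305.4 276.8] [303 275   6   5  23] [0.4974 0.0332 0.1   ]
red
[264.2 270.1] [258 258  12  23 108] [0.5134 0.1424 0.05  ]
brass
[277.4 192. ] [276 190   4   4   9] [0.7231 0.1137 0.018 ]
[278.8 196.1] [272 191  14   9  43] [0.712 0.11  0.018]
[306.6 195.4] [303 191   8   9  20] [0.7141 0.0353 0.018 ]
[341.1 194. ] [335 190  16  11  51] [ 0.7183 -0.0566  0.018 ]
[370.2 192.7] [367 190   8   7  22] [ 0.7221 -0.1343  0.018 ]
[399.1 193.2] [397 190   5   7  11] [ 0.7212 -0.211   0.018 ]
[410.2 191.5] [404 190  13   5  36] [ 0.7258 -0.2404  0.018 ]
[291.9 195.8] [286 192  12   9  39] [0.713  0.0748 0.018 ]
[332.4 196.6] [330 193   6   8  20] [ 0.7113 -0.0337  0.018 ]
[353.4 193.6] [352 192   4   5   9] [ 0.7197 -0.0896  0.018 ]
[361.5 198. ] [357 193  10  11  26] [ 0.7079 -0.111   0.018 ]
[302.2 198.6] [299 196   7   7  17] [0.7054 0.0471 0.018 ]
[374.9 197.6] [372 196   6   5   8] [ 0.709  -0.1467  0.018 ]
[315.4 201.1] [313 198   6   7  13] [0.699  0.0118 0.01
[... 647 characters left out ...]
 [0.6603 0.0185 0.018 ]
[319.9 211.3] [315 208   9   7  22] [ 6.715e-01 -4.000e-04  1.800e-02]
[372.7 211.7] [369 208   8   9  23] [ 0.6712 -0.1408  0.018 ]
[275.2 214. ] [273 211   6   7  13] [0.6637 0.1191 0.018 ]
[379.6 213.7] [376 211   9   7  22] [ 0.6659 -0.1592  0.018 ]
[388.8 211.9] [386 210   6   5   9] [ 0.6709 -0.1836  0.018 ]
[415.6 211.7] [413 211   7   3  10] [ 0.6718 -0.2545  0.018 ]
[306. 218.] [303 213   7  10  24] [0.6533 0.0364 0.018 ]
[308.4 226.1] [306 224   5   4   9] [0.6317 0.0298 0.018 ]
[396.2 238.4] [385 230  27  17 223] [ 0.6005 -0.2032  0.018 ]
[368.2 285.6] [366 284   6   6  10] [ 0.4751 -0.1293  0.018 ]
[311.8 290.2] [308 289   8   3  11] [0.4617 0.0193 0.018 ]
```

View pics/crop1.png

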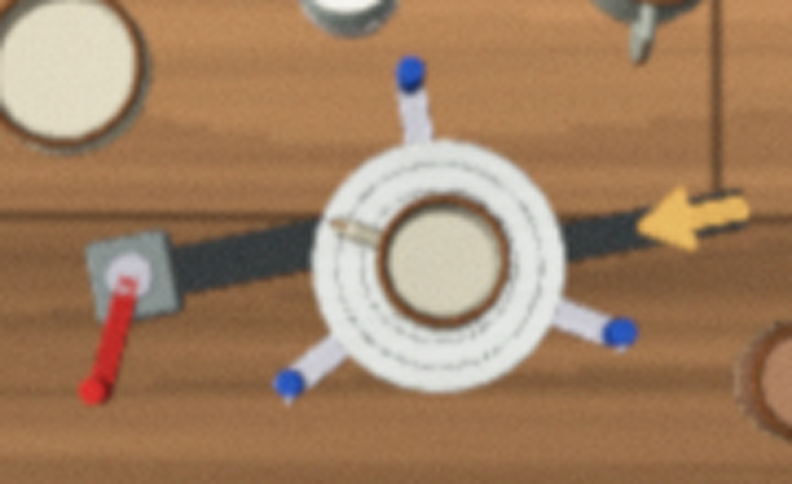

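```bash
cat >> h.py <<'E'
deg=lambda d: float(np.degrees(np.arctan2(d[1],d[0])))
def pegs(c):
    P=np.array([onz(c,*ce,.1)[:2] for ce,s in blobs(c,(108,130,60),(130,255,255),(290,190,400,310))])
    return P
E
python3 - <<'E'
from h import *
c=camera("top"); P=pegs(c); A=P.mean(0); print("axis",A,[round(deg(p-A),1) for p in P],np.linalg.norm(P-A,axis=1))
f=lambda x,y,z: onz(c,240+(x+.5)/4.4-.5,190+(y+.5)/4.4-.5,z)[:2]
tip=f(640,227,.018); tail=f(747,208,.018); piv=f(128,274,.05)
print("arrow tip",tip,np.linalg.norm(tip-A),"dirs",deg(tip-A),deg(tail-A),deg(tail-tip))
d=piv-A; print("pivot",piv,np.linalg.norm(d),deg(d)-np.degrees(np.arctan2(180,30))-90)
m=f(442,261,.13); h=f(335,224,.105); h2=f(375,239,.11)
print("mug",m,"handle",h,np.linalg.norm(h-m),deg(h-m),deg(h-h2), deg(h-A))
print("brakepeg",f(94,388,.082))
E
```

```text
axis [ 0.56653576 -0.05105705] [8.9, -110.9, 129.4] [0.1091044  0.10831909 0.10899821]
arrow tip [ 0.5927645  -0.17370037] 0.12541663094505695 dirs -77.92846176034402 -78.47046228817727 -79.51226880283878
pivot [0.56083307 0.13128203] 0.1824282282366608 -78.7463257814495
mug [ 0.56572554 -0.05169335] handle [0.58749177 0.00807138] 0.06360496812948749 69.98844981844508 69.12953874501353 70.4849014802161
brakepeg [0.49378542 0.14620842]
```

```bash
python3 -m handwheel '[[-100,50,0,-0.14,-0.25],[-200,100,0,-0.28,-0.25],[-300,150,0,-0.42,-0.25],[-400,200,0,-0.56,-0.25],[-438,219,0,-0.7,-0.25],[-438,219,0,-0.84,-0.25],[-438,219,0,-0.98,-0.25],[-438,219,0,-1.01,-0.25],[-438,219,0,-1.01,-0.25],[-438,219,0,-1.01,-0.25],[-438,219,0,-1.01,-0.25],[-438,219,0,-1.01,-0.25],[-438,219,0,-1.01,-0.25],[-438,219,0,-1.01,-0.25]]'
cat >> h.py <<'E'
def pose():
    s=get_state(); w,x,y,z=s["eef_rot"]; r=R.from_quat([x,y,z,w]).as_matrix()
    print("t",round(s["time"],2),"pos",s["position"].round(4),"yaw",round(deg(r[:2,0]),2),"tilt",r[2].round(3),"open",round(s["opening"],2),"F",s["wrist_force"].round(1),"q6",s["q"][5].round(2),"q1",s["q"][0].round(2))
    return s["position"],r
def shift(P):
    p,r=pose(); print("tool shift mm",((np.asarray(P)-p)@r*1000).round(1))
E
python3 -c "
from h import *
shift([.5273,-.1538,.092])"
```

```text
time: 1.6
position: [0.5263, -0.1549, 0.2234]
eef_rot: [0.0, -0.633, 0.774, -0.0]
wrist_force: [0.5, -0.7, -0.2]
opening: 0.374
grasp_force: 0.0
t 1.6 pos [ 0.5263 -0.1549  0.2234] yaw -101.43 tilt [ 0. -0. -1.] open 0.37 F [ 0.5 -0.7 -0.2] q6 -0.2 q1 -0.0
tool shift mm [ -1.3  -0.7 131.4]
```

```bash
python3 -m handwheel '[[-1,-1,40,0,-0.25],[-1,-1,80,0,-0.25],[-1,-1,105,0,-0.25],[-1,-1,120,0,-0.25],[-1,-1,131,0,-0.25],[-1,-1,131,0,-0.25],[-1,-1,131,0,-0.25]]'
cat >> h.py <<'E'
A=np.array([.5665,-.051])
def arc(a0,a1,n,y1,rad=.11,z=.092):
    p,r=pose(); y0=deg(r[:2,0])
    for i in range(1,n+1):
        a=np.radians(a0+(a1-a0)*i/n); P=np.r_[A+rad*np.array([np.cos(a),np.sin(a)]),z]
        s=(P-p)@r*1000; print(f"[{s[0]:.0f},{s[1]:.0f},{s[2]:.0f},{-np.radians((y1-y0)*i/n):.2f},-0.25]",end=",")
E
python3 -c "
from h import *
arc(-110.9,-188,20,-167)"
```

```text
time: 2.3
position: [0.5285, -0.1537, 0.0931]
eef_rot: [0.0, -0.634, 0.774, -0.001]
wrist_force: [0.7, -0.5, 0.3]
opening: 0.375
grasp_force: 0.0
t 2.3 pos [ 0.5285 -0.1537  0.0931] yaw -101.37 tilt [ 0.    -0.001 -1.   ] open 0.37 F [ 0.7 -0.5  0.3] q6 -0.2 q1 0.0
[-1,8,1,0.06,-0.25],[-3,16,1,0.11,-0.25],[-6,23,1,0.17,-0.25],[-8,29,1,0.23,-0.25],[-12,36,1,0.29,-0.25],[-16,42,1,0.34,-0.25],[-20,48,1,0.40,-0.25],[-24,54,1,0.46,-0.25],[-29,60,1,0.52,-0.25],[-35,65,1,0.57,-0.25],[-40,70,1,0.63,-0.25],[-46,74,1,0.69,-0.25],[-53,78,1,0.74,-0.25],[-59,81,1,0.80,-0.25],[-66,85,1,0.86,-0.25],[-73,87,1,0.92,-0.25],[-80,89,1,0.97,-0.25],[-87,91,1,1.03,-0.25],[-94,92,1,1.09,-0.25],[-102,93,1,1.15,-0.25],
```

```bash
python3 -m handwheel '[[-1,8,1,0.06,-0.25],[-3,16,1,0.11,-0.25],[-6,23,1,0.17,-0.25],[-8,29,1,0.23,-0.25],[-12,36,1,0.29,-0.25],[-16,42,1,0.34,-0.25],[-20,48,1,0.40,-0.25],[-24,54,1,0.46,-0.25],[-29,60,1,0.52,-0.25],[-35,65,1,0.57,-0.25],[-40,70,1,0.63,-0.25],[-46,74,1,0.69,-0.25],[-53,78,1,0.74,-0.25],[-59,81,1,0.80,-0.25],[-66,85,1,0.86,-0.25],[-73,87,1,0.92,-0.25],[-80,89,1,0.97,-0.25],[-87,91,1,1.03,-0.25],[-94,92,1,1.09,-0.25],[-102,93,1,1.15,-0.25]]'
python3 - <<'E'
from h import *
c=camera("top"); P=pegs(c); print([(round(deg(p-A),1),round(float(np.linalg.norm(p-A)),3)) for p in P])
cv2.imwrite("pics/t1.png",cv2.resize(c["color"][180:320,230:430,::-1],None,fx=4,fy=4,interpolation=cv2.INTER_CUBIC))
arc(-188,-257,18,-231)
E
```

```text
time: 4.3
position: [0.4579, -0.0348, 0.0927]
eef_rot: [0.001, -0.11, 0.994, -0.0]
wrist_force: [0.0, -0.3, 0.2]
opening: 0.377
grasp_force: 0.3
[(57.3, 0.109), (-62.8, 0.109)]
t 4.35 pos [ 0.4581 -0.0339  0.0927] yaw -167.52 tilt [-0.003 -0.    -1.   ] open 0.38 F [0.3 2.  0.4] q6 -1.62 q1 0.27
[-2,5,1,0.06,-0.25],[-5,12,1,0.12,-0.25],[-9,18,1,0.18,-0.25],[-13,24,1,0.25,-0.25],[-17,30,1,0.31,-0.25],[-22,36,1,0.37,-0.25],[-28,41,1,0.43,-0.25],[-33,46,1,0.49,-0.25],[-39,50,1,0.55,-0.25],[-45,54,1,0.62,-0.25],[-52,58,1,0.68,-0.25],[-58,61,1,0.74,-0.25],[-65,64,1,0.80,-0.25],[-72,66,1,0.86,-0.25],[-79,68,1,0.92,-0.25],[-86,69,1,0.98,-0.25],[-94,70,1,1.05,-0.25],[-101,70,1,1.11,-0.25],
```

View pics/t1.png

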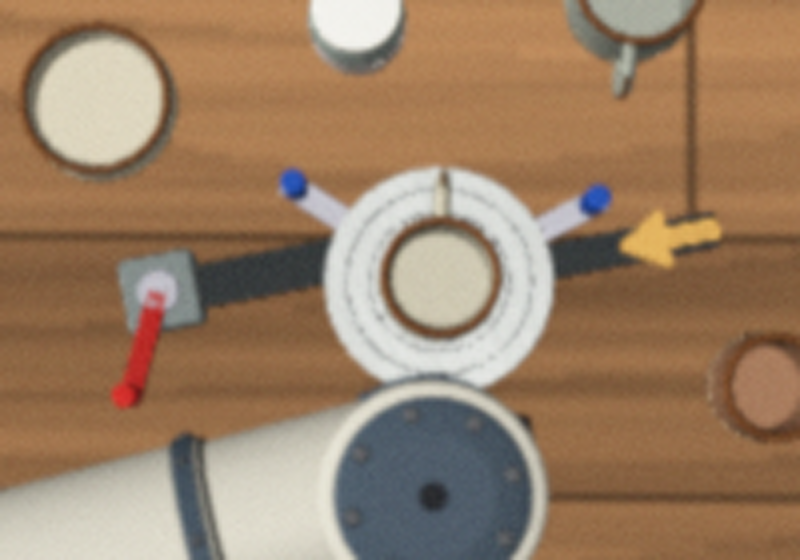

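The wheel has turned 72° and the mug is moving with it: the handle is at (443,190) in the crop, pointing up the image. I'll continue the arc.

```bash
python3 -m handwheel '[[-2,5,1,0.06,-0.25],[-5,12,1,0.12,-0.25],[-9,18,1,0.18,-0.25],[-13,24,1,0.25,-0.25],[-17,30,1,0.31,-0.25],[-22,36,1,0.37,-0.25],[-28,41,1,0.43,-0.25],[-33,46,1,0.49,-0.25],[-39,50,1,0.55,-0.25],[-45,54,1,0.62,-0.25],[-52,58,1,0.68,-0.25],[-58,61,1,0.74,-0.25],[-65,64,1,0.80,-0.25],[-72,66,1,0.86,-0.25],[-79,68,1,0.92,-0.25],[-86,69,1,0.98,-0.25],[-94,70,1,1.05,-0.25],[-101,70,1,1.11,-0.25],[-101,70,1,1.11,-0.25]]'
python3 - <<'E'
from h import *
c=camera("top"); P=pegs(c); print([(round(deg(p-A),1),round(float(np.linalg.norm(p-A)),3)) for p in P])
cv2.imwrite("pics/t2.png",cv2.resize(c["color"][180:320,230:430,::-1],None,fx=4,fy=4,interpolation=cv2.INTER_CUBIC))
arc(-257,-263,3,-231)
E
```

```text
time: 6.25
position: [0.5413, 0.0557, 0.0911]
eef_rot: [0.001, 0.429, 0.903, 0.001]
wrist_force: [-0.5, 0.4, 0.1]
opening: 0.377
grasp_force: 0.0
[(-11.9, 0.109), (-131.8, 0.109)]
t 6.3 pos [0.5407 0.0557 0.0909] yaw 129.28 tilt [-0.001  0.001 -1.   ] open 0.37 F [-0.4 -0.6  0.2] q6 -2.85 q1 0.39
[-2,5,-1,2.10,-0.25],[-4,8,-1,4.19,-0.25],[-6,11,-1,6.29,-0.25],
```

View pics/t2.png

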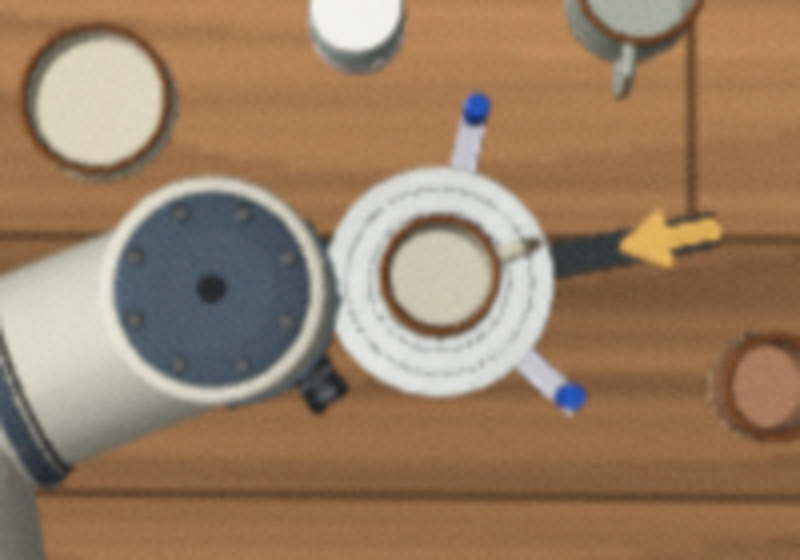

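Run:
```python
from h import *
c=camera("top")
f=lambda x,y,z: onz(c,230+(x+.5)/4-.5,180+(y+.5)/4-.5,z)[:2]
m=f(440,275,.13)
# handle: pixels brighter/warmer than plate, use greyness vs plate ; tip and root by eye
for t in((540,243),(537,242)):
    h=f(*t,.105); print(deg(h-m),deg(h-A),np.linalg.norm(h-m))
print(m, "centreline",deg(f(538,242,.105)-f(503,253,.11)),"arrow",deg(f(622,244,.018)-A),deg(f(718,228,.018)-A))
```

```text
-70.93084474350134 -70.3505265311508 0.06604018762395282
-69.88131434740423 -69.28434226901983 0.06449666643184984
[ 0.56707158 -0.05061168] centreline -71.59738919639629 arrow -77.24730435509903 -78.21847179527096
```

Run:
```python
from h import *
arc(-256.4,-263.4,4,129.28)
```

```text
t 6.35 pos [0.5404 0.0556 0.0908] yaw 129.29 tilt [-0.     0.001 -1.   ] open 0.37 F [-0.2  0.6  0.2] q6 -2.85 q1 0.39
[-1,3,-1,0.00,-0.25],[-3,6,-1,0.00,-0.25],[-5,9,-1,0.00,-0.25],[-6,12,-1,0.00,-0.25],
```

```bash
python3 -m handwheel '[[-1,3,0,0,-0.25],[-3,6,0,0,-0.25],[-5,9,0,0,-0.25],[-6,12,0,0,-0.25],[-6,12,0,0,-0.25],[-6,12,0,0,-0.25]]'
python3 - <<'E'
from h import *
c=camera("top"); P=pegs(c); print([(round(deg(p-A),1),round(float(np.linalg.norm(p-A)),3)) for p in P])
cv2.imwrite("pics/t3.png",cv2.resize(c["color"][215:285,305:415,::-1],None,fx=7,fy=7,interpolation=cv2.INTER_CUBIC))
pose()
E
```

```text
time: 6.95
position: [0.5533, 0.0587, 0.0901]
eef_rot: [0.0, 0.429, 0.903, 0.0]
wrist_force: [0.3, 0.6, 0.6]
opening: 0.376
grasp_force: 0.0
[(-17.8, 0.108), (-137.7, 0.109)]
t 7.0 pos [0.5532 0.0587 0.0901] yaw 129.17 tilt [ 0.  0. -1.] open 0.37 F [ 0.2 -0.6 -1.6] q6 -2.84 q1 0.39
```

View pics/t3.png

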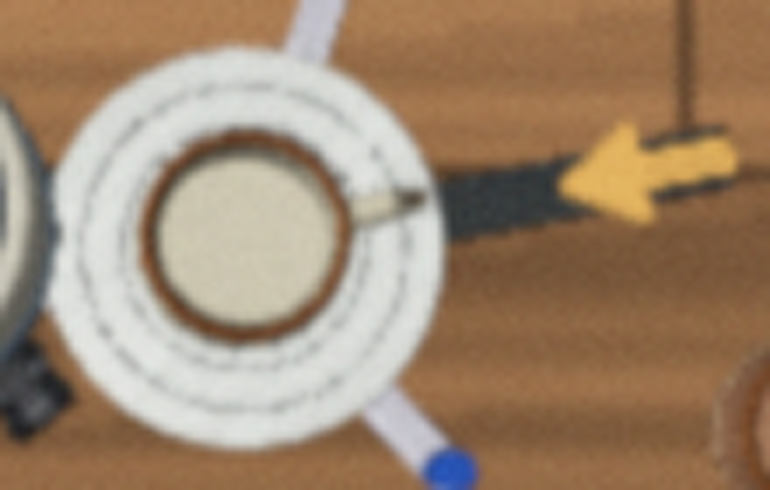

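The handle tip is at (425,198), the mug centre at (246,236), the arrow tip at (558,186) and its tail at (738,155). It looks slightly short of the arrow line.

```bash
python3 - <<'E'
from h import *
c=camera("top")
f=lambda x,y,z: onz(c,305+(x+.5)/7-.5,215+(y+.5)/7-.5,z)[:2]
m=f(246,236,.13);h=f(425,198,.105);r=f(352,214,.11)
print(m,deg(h-m),deg(h-A),np.linalg.norm(h-m),"cl",deg(h-r),"arrow",deg(f(558,186,.018)-A),deg(f(738,155,.018)-A),deg(f(738,155,.018)-f(558,186,.018)))
E
python3 -m handwheel '[[-1,1,0,0,-0.25],[-2,2,0,0,-0.25],[-2,2,0,0,-0.25],[-2,2,0,0,-0.25]]'
python3 - <<'E'
from h import *
c=camera("top"); P=pegs(c); print([(round(deg(p-A),1),round(float(np.linalg.norm(p-A)),3)) for p in P]); pose()
E
```

```text
[ 0.56729013 -0.0508271 ] -76.60283973726214 -75.89706322570804 0.0656322966885644 cl -76.73658329629168 arrow -77.64913583439792 -78.42347495898643 -79.81080651383986
time: 7.45
position: [0.5561, 0.0583, 0.0902]
eef_rot: [0.0, 0.429, 0.903, 0.0]
wrist_force: [-0.5, 1.2, 0.4]
opening: 0.375
grasp_force: 0.1
[(-18.5, 0.109), (-138.2, 0.109)]
t 7.5 pos [0.5561 0.0583 0.0902] yaw 129.17 tilt [-0.  0. -1.] open 0.37 F [ 0.2 -0.2 -0.7] q6 -2.84 q1 0.38
```

```bash
python3 -m handwheel '[[0,1,0,0,-0.25],[-1,2,0,0,-0.25],[-1,2,0,0,-0.25],[0,-1,0,0,-0.25],[2,-4,0,0,-0.25],[2,-4,0,0,-0.25],[2,-4,-20,0,-0.25],[2,-4,-50,0,-0.25],[2,-4,-90,0,-0.25],[2,-4,-90,0,-0.25]]'
python3 - <<'E'
from h import *
c=camera("top"); P=pegs(c); print([(round(deg(p-A),1),round(float(np.linalg.norm(p-A)),3)) for p in P])
# brake on-path in world, pushing TCP points
psi=np.radians(11.7);S=np.array([[np.cos(psi),-np.sin(psi)],[np.sin(psi),np.cos(psi)]])
piv=A+S@[.03,.18]; print("pivot",piv)
for t in(-.6,0,.6):
    a=psi+np.pi+t; print(t,piv+.07*np.array([np.cos(a),np.sin(a)]))
for ce,s in blobs(c,(0,190,80),(4,255,255),(200,230,300,300))+blobs(c,(174,190,80),(180,255,255),(200,230,300,300)):print(ce,s)
shift([*(piv+S@[-.09,.12]),.18])
E
```

```text
time: 8.5
position: [0.5549, 0.0576, 0.1864]
eef_rot: [0.005, 0.429, 0.903, 0.003]
wrist_force: [-0.2, 0.4, 0.5]
opening: 0.373
grasp_force: 0.0
[(-19.7, 0.108), (-139.9, 0.109)]
pivot [0.55937497 0.13134372]
-0.6 [0.49478669 0.15833175]
0 [0.49082937 0.11714861]
0.6 [0.51081701 0.08092424]
t 8.55 pos [0.5534 0.0578 0.1834] yaw 129.18 tilt [-0.003  0.006 -1.   ] open 0.37 F [-0.4  0.2  0. ] q6 -2.84 q1 0.39
tool shift mm [201.2  26.6   3. ]
```

```bash
cat >> h.py <<'E'
piv=np.array([.5594,.1313])
E
python3 -c "
from h import *
shift([.500,.187,.085])"
```

```text
t 8.55 pos [0.5534 0.0578 0.1834] yaw 129.18 tilt [-0.003  0.006 -1.   ] open 0.37 F [-0.4  0.2  0. ] q6 -2.84 q1 0.39
tool shift mm [134.1  39.6  98.3]
```

```bash
python3 -m handwheel '[[35,10,0,-0.1,-1],[70,20,0,-0.2,-1],[105,30,0,-0.3,-1],[134,40,0,-0.36,-1],[134,40,0,-0.36,-1],[134,40,30,-0.36,-1],[134,40,60,-0.36,-1],[134,40,85,-0.36,-1],[134,40,98,-0.36,-1],[134,40,98,-0.36,-1],[134,40,98,-0.36,-1]]'
python3 - <<'E'
from h import *
c=camera("top"); P=pegs(c); print([(round(deg(p-A),1),round(float(np.linalg.norm(p-A)),3)) for p in P])
p,r=pose(); a0=deg(p[:2]-piv); print(a0, np.linalg.norm(p[:2]-piv)); y0=deg(r[:2,0]); n=16
for i in range(1,n+1):
    a=np.radians(a0+(205-a0)*i/n); R0=.07
    s=(np.r_[piv+R0*np.array([np.cos(a),np.sin(a)]),.085]-p)@r*1000
    print(f"[{s[0]:.0f},{s[1]:.0f},{s[2]:.0f},{-np.radians((205-y0)*i/n):.2f},-1]",end=",")
cv2.imwrite("pics/t4.png",cv2.resize(c["color"][180:320,230:430,::-1],None,fx=4,fy=4,interpolation=cv2.INTER_CUBIC))
s=camera("scene")["color"][180:330,240:460,::-1]; cv2.imwrite("pics/s4.png",cv2.resize(s,None,fx=3.5,fy=3.5))
E
```

```text
time: 9.65
position: [0.4981, 0.1861, 0.0823]
eef_rot: [0.0, 0.261, 0.965, -0.0]
wrist_force: [0.6, 0.5, 1.1]
opening: -0.003
grasp_force: 0.0
[(-19.6, 0.108), (99.9, 0.108), (-139.9, 0.109)]
t 9.7 pos [0.4986 0.1865 0.0829] yaw 149.78 tilt [-0.001  0.001 -1.   ] open -0.0 F [0.3 0.3 0.7] q6 -2.75 q1 0.65
137.80126294180488 0.08211363048620927
[-11,-8,-2,-0.06,-1],[-10,-13,-2,-0.12,-1],[-10,-18,-2,-0.18,-1],[-11,-23,-2,-0.24,-1],[-11,-28,-2,-0.30,-1],[-12,-33,-2,-0.36,-1],[-14,-38,-2,-0.42,-1],[-15,-43,-2,-0.48,-1],[-17,-48,-2,-0.54,-1],[-20,-52,-2,-0.60,-1],[-22,-56,-2,-0.66,-1],[-25,-61,-2,-0.72,-1],[-29,-64,-2,-0.78,-1],[-32,-68,-2,-0.84,-1],[-36,-71,-2,-0.90,-1],[-40,-75,-2,-0.96,-1],
```

View pics/s4.png

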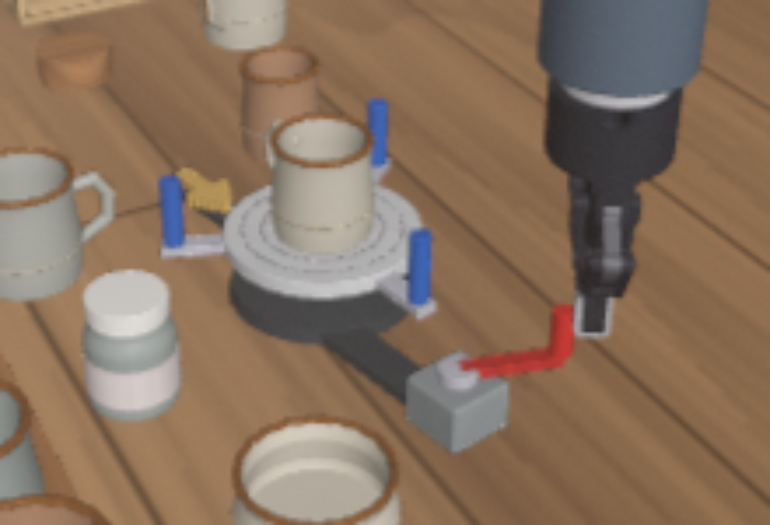

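The scene view shows the shut fingertips beside the red peg, finger at (592,315) and peg at (562,330), level with its free part. Now the brake push.

```bash
python3 -m handwheel '[[-11,-8,-1,-0.06,-1],[-10,-13,-1,-0.12,-1],[-10,-18,-1,-0.18,-1],[-11,-23,-1,-0.24,-1],[-11,-28,-1,-0.30,-1],[-12,-33,-1,-0.36,-1],[-14,-38,-1,-0.42,-1],[-15,-43,-1,-0.48,-1],[-17,-48,-1,-0.54,-1],[-20,-52,-1,-0.60,-1],[-22,-56,-1,-0.66,-1],[-25,-61,-1,-0.72,-1],[-29,-64,-1,-0.78,-1],[-32,-68,-1,-0.84,-1],[-34,-70,-1,-0.87,-1],[-34,-70,-1,-0.87,-1]]'
python3 - <<'E'
from h import *
p,r=pose(); print(deg(p[:2]-piv), np.linalg.norm(p[:2]-piv))
c=camera("top"); P=pegs(c); print([(round(deg(p-A),1),round(float(np.linalg.norm(p-A)),3)) for p in P])
s=camera("scene")["color"][180:330,240:460,::-1]; cv2.imwrite("pics/s5.png",cv2.resize(s,None,fx=3.5,fy=3.5))
E
```

```text
time: 11.35
position: [0.4928, 0.1089, 0.0842]
eef_rot: [0.001, -0.17, 0.985, 0.0]
wrist_force: [0.6, -0.6, -0.4]
opening: 0.003
grasp_force: 0.0
t 11.35 pos [0.4928 0.1089 0.0842] yaw -160.37 tilt [-0.002  0.    -1.   ] open 0.0 F [ 0.6 -0.6 -0.4] q6 -1.76 q1 0.53
-161.37826387710092 0.07026935481273339
[(-19.6, 0.108), (99.9, 0.109), (-140.0, 0.109)]
```

View pics/s5.png

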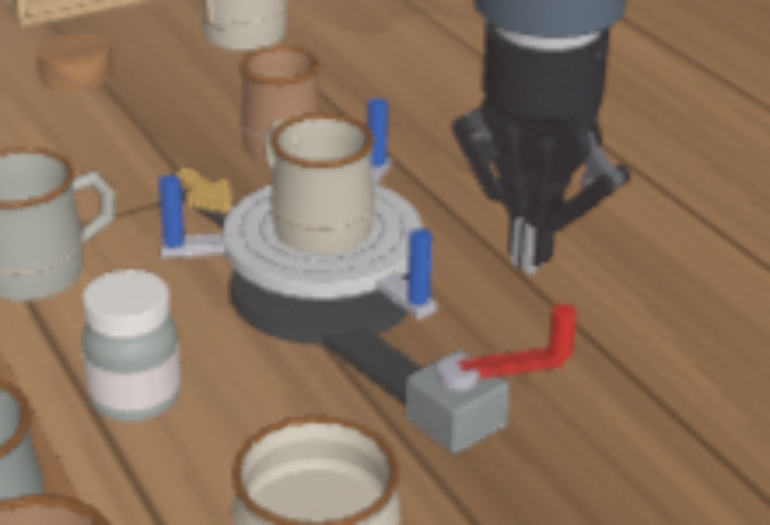

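Run:
```python
from h import *
c=camera("scene"); f=lambda x,y,z: onz(c,240+(x+.5)/3.5-.5,180+(y+.5)/3.5-.5,z)
print("peg top if z=.082",f(563,312,.082),"lever end z.044",f(556,365,.048))
d=ray(c,240+527/3.5,180+268/3.5); p=get_state()["position"]
t=np.dot((p-c["eye"])[:2],d[:2])/np.dot(d[:2],d[:2]); print("tip at",c["eye"]+t*d,p)
t=camera("top")
for ce,s in blobs(t,(0,190,80),(4,255,255),(240,230,300,300))+blobs(t,(174,190,80),(180,255,255),(240,230,300,300)):print(ce,s)
```

```text
peg top if z=.082 [0.49538021 0.15371368 0.082     ] lever end z.044 [0.503845   0.16245163 0.048     ]
tip at [0.49286321 0.10881368 0.08750817] [0.49244853 0.10911096 0.08370853]
```

Run:
```python
from h import *
from station import tips_ahead
print(tips_ahead)
c=camera("scene")
for (x,y),p in(((592,335),(.4986,.1865)),((527,270),(.4928,.1089))):
    d=ray(c,240+x/3.5,180+y/3.5); p=np.array(p)
    t=np.dot(p-c["eye"][:2],d[:2])/np.dot(d[:2],d[:2]); print(c["eye"]+t*d)
# known-height checks: blue peg B top (100 deg) and mug rim centre
a=np.radians(100.2)
for P in ([*(A+.11*np.array([np.cos(a),np.sin(a)])),.105],[.494,.1465,.082],[*get_state()["position"][:2],.062]):
    w,x,y,z=c["attitude"]; v=R.from_quat([x,y,z,w]).inv().apply(np.array(P)-c["eye"])
    u=np.array([c["cx"]-c["fx"]*v[0]/v[2],c["cy"]+c["fy"]*v[1]/v[2]]); print(P,"crop px",((u-[240,180])*3.5).round(0))
```

```text
0.022
[0.49656256 0.18813563 0.08569877]
[0.49280396 0.10889716 0.08592888]
[np.float64(0.5470206785648458), np.float64(0.05726151687661662), 0.105] crop px [418. 229.]
[0.494, 0.1465, 0.082] crop px [557. 304.]
[np.float64(0.49228069845508465), np.float64(0.10912495530102738), 0.062] crop px [526. 299.]
```

The finger passed above the red peg at (563,312) without touching it. The image puts the tips at about the TCP height, some 22 mm higher than the stated figure, so I'll go back and repeat the push 22 mm lower, watching the force.

```bash
python3 -m handwheel '[[0,0,-25,0,-1],[0,0,-25,0,-1],[11,20,-25,0.15,-1],[22,40,-25,0.3,-1],[25,62,-25,0.45,-1],[25,76,-25,0.6,-1],[25,76,-25,0.72,-1],[25,76,-25,0.72,-1]]'
python3 -c "
from h import *
shift([.497,.187,.062])"
```

```text
time: 12.4
position: [0.4428, 0.1726, 0.1081]
eef_rot: [-0.0, 0.188, 0.982, 0.0]
wrist_force: [-0.1, -0.3, 0.1]
opening: 0.006
grasp_force: 0.0
t 12.4 pos [0.4428 0.1726 0.1081] yaw 158.38 tilt [ 0.  0. -1.] open 0.01 F [-0.1 -0.3  0.1] q6 -2.65 q1 0.7
tool shift mm [-45.   33.4  46.1]
```

```bash
python3 -m handwheel '[[-22,17,0,0,-1],[-45,33,0,0,-1],[-45,33,0,0,-1],[-45,33,15,0,-1],[-45,33,30,0,-1],[-45,33,40,0,-1],[-45,33,46,0,-1],[-45,33,46,0,-1]]'
python3 - <<'E'
from h import *
p,r=pose(); a0=deg(p[:2]-piv); y0=deg(r[:2,0]); n=15
for i in range(1,n+1):
    a=np.radians(a0+(203-a0)*i/n); R0=.07
    s=(np.r_[piv+R0*np.array([np.cos(a),np.sin(a)]),.062]-p)@r*1000
    print(f"[{s[0]:.0f},{s[1]:.0f},{s[2]:.0f},{-np.radians((203-y0)*i/n):.2f},-1]",end=",")
E
```

```text
time: 13.2
position: [0.4965, 0.1858, 0.0615]
eef_rot: [-0.001, 0.187, 0.982, -0.001]
wrist_force: [0.1, -0.8, 0.3]
opening: 0.004
grasp_force: 0.0
t 13.2 pos [0.4965 0.1858 0.0615] yaw 158.43 tilt [ 0.001 -0.001 -1.   ] open 0.0 F [ 0.1 -0.8  0.3] q6 -2.6 q1 0.65
[-11,-9,-0,-0.05,-1],[-10,-14,-0,-0.10,-1],[-9,-20,-0,-0.16,-1],[-9,-25,-0,-0.21,-1],[-9,-30,-0,-0.26,-1],[-9,-35,-0,-0.31,-1],[-10,-40,-0,-0.36,-1],[-11,-45,-0,-0.41,-1],[-12,-50,-0,-0.47,-1],[-14,-55,-0,-0.52,-1],[-16,-60,-0,-0.57,-1],[-19,-64,-0,-0.62,-1],[-22,-69,-0,-0.67,-1],[-25,-73,-0,-0.73,-1],[-29,-77,-0,-0.78,-1],
```

```bash
python3 -m handwheel '[[-11,-9,0,-0.05,-1],[-10,-14,0,-0.10,-1],[-9,-20,0,-0.16,-1],[-9,-25,0,-0.21,-1],[-9,-30,0,-0.26,-1],[-9,-35,0,-0.31,-1],[-10,-40,0,-0.36,-1],[-11,-45,0,-0.41,-1],[-12,-50,0,-0.47,-1],[-14,-55,0,-0.52,-1],[-16,-60,0,-0.57,-1],[-19,-64,0,-0.62,-1],[-19,-64,0,-0.62,-1]]'
python3 - <<'E'
from h import *
p,r=pose(); print(deg(p[:2]-piv), np.linalg.norm(p[:2]-piv))
s=camera("scene")["color"][180:330,240:460,::-1]; cv2.imwrite("pics/s6.png",cv2.resize(s,None,fx=3.5,fy=3.5))
E
```

```text
time: 14.5
position: [0.4921, 0.1199, 0.0633]
eef_rot: [0.001, -0.121, 0.993, 0.0]
wrist_force: [0.8, 0.6, 0.8]
opening: -0.002
grasp_force: 0.3
t 14.5 pos [0.4921 0.1199 0.0633] yaw -166.04 tilt [-0.003  0.001 -1.   ] open -0.0 F [0.8 0.6 0.8] q6 -1.88 q1 0.55
-170.36929381636293 0.06828150234967617
```

View pics/s6.png

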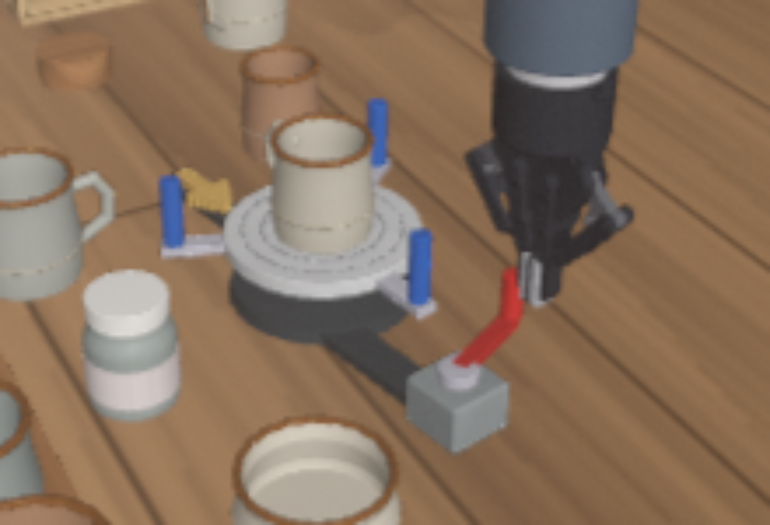

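Contact is made: the red peg at (512,285) is moving ahead of the finger. I'll push on towards the stop.

```bash
cat >> h.py <<'E'
def parc(a1,n,yw):
    p,r=pose(); a0=deg(p[:2]-piv); 
    for i in range(1,n+1):
        a=np.radians(a0+(a1-a0)*i/n)
        s=(np.r_[piv+.07*np.array([np.cos(a),np.sin(a)]),.063]-p)@r*1000
        print(f"[{s[0]:.0f},{s[1]:.0f},0,{-np.radians((yw-deg(r[:2,0]))*i/n):.2f},-1]",end=",")
E
python3 -c "
from h import *
parc(-144,8,-148)"
```

```text
t 14.55 pos [0.4918 0.1199 0.0631] yaw -166.14 tilt [-0.002  0.    -1.   ] open -0.0 F [-0.2  0.9 -0.3] q6 -1.88 q1 0.55
[2,-4,0,-0.04,-1],[2,-8,0,-0.08,-1],[1,-12,0,-0.12,-1],[1,-16,0,-0.16,-1],[0,-20,0,-0.20,-1],[-1,-24,0,-0.24,-1],[-2,-28,0,-0.28,-1],[-4,-31,0,-0.32,-1],
```

```bash
python3 -m handwheel '[[2,-4,0,-0.04,-1],[2,-8,0,-0.08,-1],[1,-12,0,-0.12,-1],[1,-16,0,-0.16,-1],[1,-16,0,-0.16,-1]]'; python3 -m handwheel '[[0,-3,0,-0.03,-1],[0,-3,0,-0.03,-1]]'
python3 - <<'E'
from h import *
p,r=pose(); print(deg(p[:2]-piv), np.linalg.norm(p[:2]-piv))
t=camera("top"); cv2.imwrite("pics/t7.png",t["color"][:,:,::-1])
parc(-144,5,-148)
for n,z in(("scene",.075),):
  c=camera(n)
  for ce,s in blobs(c,(0,190,60),(4,255,255),(330,230,420,300))+blobs(c,(174,190,60),(180,255,255),(330,230,420,300)):print(ce,s)
E
```

```text
time: 15.05
position: [0.4945, 0.1042, 0.0627]
eef_rot: [0.001, -0.2, 0.98, 0.0]
wrist_force: [0.8, 1.0, 0.4]
opening: 0.005
grasp_force: 0.4
time: 15.25
position: [0.4955, 0.1015, 0.0625]
eef_rot: [0.0, -0.214, 0.977, 0.0]
wrist_force: [0.2, 1.4, 1.4]
opening: -0.001
grasp_force: 0.6
t 15.25 pos [0.4955 0.1015 0.0625] yaw -155.27 tilt [-0.001  0.    -1.   ] open -0.0 F [0.2 1.4 1.4] q6 -1.65 q1 0.51
-155.00136950501027 0.07046765215389138
t 15.3 pos [0.4954 0.1014 0.0624] yaw -155.3 tilt [-0.001  0.    -1.   ] open -0.0 F [-0.4  2.2  1.4] q6 -1.65 q1 0.51
[-1,-3,0,-0.03,-1],[-1,-5,0,-0.05,-1],[-1,-8,0,-0.08,-1],[-2,-11,0,-0.10,-1],[-2,-13,0,-0.13,-1],
```

Still free-moving, so I'll go on in small steps until the force shows the stop.

```bash
python3 -m handwheel '[[-1,-3,0,-0.03,-1],[-1,-3,0,-0.03,-1]]'|grep -E "pos|force"; python3 -m handwheel '[[0,-3,0,-0.03,-1],[0,-3,0,-0.03,-1]]'|grep -E "pos|force"; python3 -m handwheel '[[0,-2,0,-0.02,-1],[0,-2,0,-0.02,-1]]'|grep -E "pos|force"
```

```text
position: [0.4969, 0.0988, 0.062]
wrist_force: [-1.8, 1.1, 1.3]
grasp_force: 0.7
position: [0.4972, 0.0974, 0.0618]
wrist_force: [-5.4, 6.0, 3.2]
grasp_force: 4.4
position: [0.4973, 0.0966, 0.0616]
wrist_force: [-9.2, 11.9, 5.4]
grasp_force: 7.2
```

The force rises to about 15 N and the position stalls, so this is the stop. Now I'll back off, lift, swing clear and check.

```bash
python3 -m handwheel '[[0,6,0,0,-1],[0,15,0,0,-1],[0,20,0,0,-1],[0,20,-40,0,-1],[0,20,-80,0,-1],[0,20,-120,0,-1],[45,40,-120,0,-1],[90,60,-120,0,-1],[135,70,-120,0,-1],[135,70,-120,0,-1],[135,70,-120,0,-1]]'
python3 - <<'E'
from h import *
c=camera("top"); P=pegs(c); print([(round(deg(p-A),1),round(float(np.linalg.norm(p-A)),3)) for p in P])
cv2.imwrite("pics/t8.png",cv2.resize(c["color"][200:300,250:410,::-1],None,fx=5,fy=5,interpolation=cv2.INTER_CUBIC)); pose()
E
```

```text
time: 17.05
position: [0.3472, 0.089, 0.1827]
eef_rot: [0.001, -0.254, 0.967, 0.0]
wrist_force: [0.6, 0.2, -0.0]
opening: -0.002
grasp_force: 0.0
[(-19.7, 0.109), (99.7, 0.109), (-140.0, 0.109)]
t 17.1 pos [0.3479 0.0893 0.1826] yaw -150.6 tilt [-0.002 -0.    -1.   ] open -0.0 F [0.6 0.2 0.2] q6 -1.75 q1 0.7
```

View pics/t8.png

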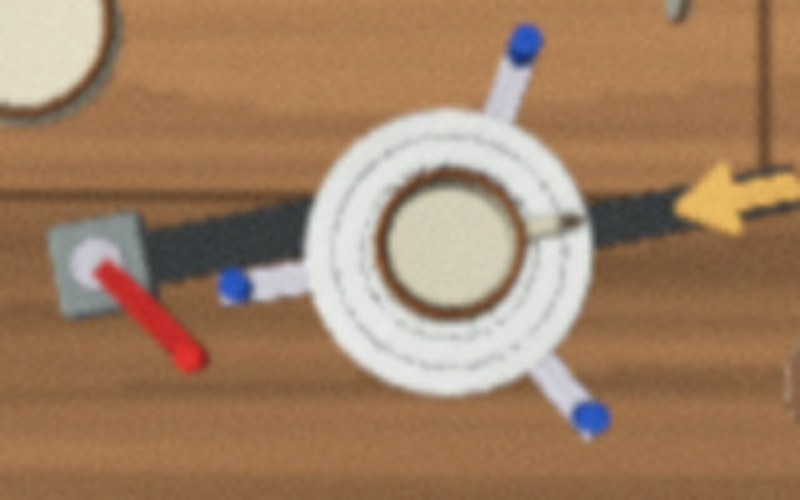

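The lever runs from (98,265) to (190,357), about 225°, which matches fully on. The handle tip at (580,219) lies in line with the arrow tip at (676,207).

Run:
```python
from h import *
c=camera("top")
f=lambda x,y,z: onz(c,250+(x+.5)/5-.5,200+(y+.5)/5-.5,z)[:2]
m=f(451,244,.13);h=f(581,219,.105);r=f(527,230,.11)
print(m-A,deg(h-m),"cl",deg(h-r),"arrow",deg(f(676,207,.018)-A),"lever",deg(f(190,357,.082)-f(98,264,.05))%360)
```

```text
[ 5.13747622e-04 -3.64011760e-05] -77.70658961877851 cl -77.6003133005917 arrow -77.60841951379352 lever 226.6761525961796
```

The handle lines up with the arrow to within about 1°, the brake is fully on, the mug is centred and the arm is clear, so I'm handing in.

```bash
python3 -c "
from station import job_done
print(job_done())"
```

```text
the job is handed in; nothing more can be done
None
```

I've handed the job in: the mug's handle points at the brass arrow to within about 1°, the brake lever was pushed to its stop (force rose to about 15 N), and the mug stands in the middle of the wheel; no sign of contact with the mug or other pots, though a first brake push passed just above the red peg and was redone lower.

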